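File the sandal insole template on the pattern stand

ROBOT

A 7-joint arm with a two-finger parallel gripper is mounted at the origin on the work surface. World frame = base frame: x ahead of the robot, y to its left, z up, the work surface at z = 0. Lengths are in mm, angles in rad, forces in N, time in s.
With the tool pointing down it reaches from about 400 to 850 mm from the base axis. Payload 4.5 kg.
Tool frame: the origin (TCP) lies on the centre line of the jaws, within the pads' length; the fingertips stand ahead of it and the grasp point (between the pads) lies 3 mm ahead of it (r.tip_reach is the z of the fingertips in the tool frame, in mm); z points along the fingers, y is the line along which they close (so a half turn about z gives the same grasp; the last joint's range is limited). The gripper opens to 88 mm and grips with 3 to 60 N. Pads are 18 mm wide; open, the fingers measure 123 mm over their backs; the gripper's body (75 mm by 187 mm) begins 45 mm behind the grasp point.
Start: joints at [-1.238, 0.689, -0.195, 1.565, 0.157, 0.902, -0.215], TCP at [183.963, 597.335, 260.743] pointing down, gripper open.
Joint ranges: [-3.01, 3.01], [-0.46, 2.08], [-1.47, 1.51], [0.13, 2.56], [-1, 4.14], [0.04, 2.09], [-2.66, 2.66]. Speed limits (rad/s): [2.57, 2.57, 3.14, 3.14, 3.14, 3.14, 3.14].

INTERFACE

Orientations are given as a unit quaternion [w, x, y, z].
In Python, from station import r gives the robot as it stands.
- The arm moves only by the shell command python3 shift.py 'ROWS' [OPENING]. ROWS is a JSON object whose key "segments" holds a list of rows, 1 to 8 of them, each of 6 numbers: dx, dy, dz in mm, then a rotation vector rx, ry, rz in rad; each row shifts and turns the commanded pose from where the row before left it, along the tool's axes as they then stand; what a row does not reach is not made up. A row lasts 1/10 s, in which the tool goes at most 50 mm and 0.15 rad, less where a joint would pass 70% of its speed; a pose out of reach is approached as far as the arm can. OPENING is the opening from 0.0 (shut) to 1.0 (fully open), set as the command begins (- or left out keeps the last). The fingers move at their own pace and stop on an object; the grip force is fixed at half the most. Time passes only in rows, so rows that do not move let the fingers close. It prints the time, the measured TCP pose, the force, the opening and the grip force at its end. Input that does not fit is refused with a message, and nothing moves.
- r.get_state(): the state, without advancing time (a new reading comes with each control period).
- r.camera(name): name is "scene" or "top"; returns a dict with "color" (400x640x3 uint8, red, green, blue), "vertical_fov" (degrees; the focal length in pixels is half the picture's height over the tangent of half this angle, whatever the lens; pixels are square), "cx", "cy" (the principal point, pixels), "xyz" and "orientation" of the camera in the world. Camera axes: x right, y down, z forward; pixel columns grow to the right and rows downward; lengths in mm; the calibration is good to about 2 mm. A picture is of the moment at which its call begins. There is no depth.
- r.close_job(): hands the job in; it is judged then, once.
The state is a dict: "t": time; "qpos": joint angles; "joint_velocities": joint speeds; "effort": joint torques, N m; "tool_pos": TCP position; "tool_rot": TCP orientation; "contact_force": force on the tool from outside, world axes, zero at the start; "wrist_torque": the same for the moment, N m; "opening": opening from 0.0 (shut) to 1.0 (fully open); "grasp_force": force on a finger pad.
Only numpy, scipy, OpenCV 4.12 (cv2) and the standard library are available. Lean on these libraries where they do the work, as an engineer would, in place of code of your own. Each camera call takes 0.05 s, during which the arm holds its last target. There are 200 camera calls.

TASK

Slide the thin aluminium insole template along the wooden cutting block until its heel end sticks out over the edge facing the pattern stand by a few centimetres, so that it can be pinched there. Then pick it up by the heel, thread its hole over the post of the stand and set it fully home on the wooden base, and put the brass collar over the post on top of it, fully home as well. Let go of both, do not let the template drop to the bench, and leave the other things on the bench where they are.

Things in the scene. Friction and masses are not known exactly. Their poses are not given: they have to be found in the camera images.
- block: Fixed wooden cutting block, 200 (its x) x 280 (its y) x 50 mm high, flat smooth top. Origin at the centre of its underside, on the bench.
- block_edge (a point): Middle of the block's top edge that faces the pattern stand (at the -y end of the block). Same axes as the block: y points from this edge inward over the block, x along the edge, z up; the block's top is at z = 0 here.
- template: Loose flat aluminium insole template, 194 x 62 mm, 3 mm thick, about 90 g, flat on the block, heel towards the block edge facing the stand. Origin at the centre of its 14 mm through hole, on the underside (centre of mass within 8 mm of it); long axis y, toe at +y, z up. Too thin to grasp well while flat; pushed lightly (1 N) at its edge, fingertips within 1 mm of the block, it slides.
- template_heel (a point): Heel tip of the template, underside, at template y = -97 mm. The heel is a half round of radius 25 mm (y = -97 to -72 mm); from there to y = +45 mm the sides are straight and parallel, 50 mm apart.
- template_toe (a point): Toe tip of the template, underside, at template y = +97 mm. The toe is a disc of radius 31 mm centred at y = +66 mm.
- stand: Fixed pattern stand: light wooden round base of radius 45 mm, 50 mm high, with an upright steel post of 10 mm diameter in its centre rising 48 mm above the base (the last 6 mm taper to 4 mm). Origin at the centre of its underside, on the bench.
- stand_seat (a point): Centre of the top of the stand's base, at the foot of the post (50 mm above the bench). The template's underside rests here when home.
- collar: Loose brass collar, outer diameter 40 mm, bore 14 mm, 22 mm high, about 120 g, standing flat on the bench. Origin at the centre of its underside; z is its bore axis.
- last: Bystander: yellow shoe last on a black sole, 212 x 62 mm, 103 mm high. Origin at the centre of its underside.
- glue: Bystander: round white tin with a red band, 68 mm diameter, 75 mm high. Origin at the centre of its underside.
- tacks: Bystander: small red box of tacks, 70 x 45 x 22 mm. Origin at the centre of its underside.
- polish: Bystander: jar with a blue cap, 54 mm diameter, 60 mm high. Origin at the centre of its underside.

How it is judged:
By the outcome, as a careful person would: the job done as asked, in the order asked, and still so for the second after the job is handed in, with the robot touching nothing.
It also fails if it takes over 70 s, if anything falls off the work surface, if the arm or the gripper's body presses on something with over 40 N, if the wrist force passes 120 N, or if a joint passes its speed limit or range.

## Working session

There is one attempt and no reset: what is moved stays moved. The work goes in short steps, Python scripts to look and compute and a shell command to move; the robot and the scene stay as the last step left them, time stands still between calls to the robot, and variables do not carry over. Pictures are saved under pics/ and viewed, at most 10 in all, crops included, and the job is handed in when it is done.

```bash
ls; mkdir -p pics
python3 - <<'E'
from station import r
import cv2
s=r.get_state(); print(s, r.tip_reach)
for n in("scene","top"):
    c=r.camera(n); print(n,c["vertical_fov"],c["cx"],c["cy"],c["xyz"],c["orientation"])
    cv2.imwrite(f"pics/{n}0.png",c["color"][:,:,::-1])
E
```

```text
pics
shift.py
station.py
{'t': 0.0, 'qpos': array([-1.23825389,  0.69001457, -0.1945028 ,  1.56632759,  0.15727798,
        0.90251684, -0.21511249]), 'joint_velocities': array([ 0.00108   ,  0.0003906 ,  0.00181157, -0.0015147 ,  0.00033858,
        0.00034292, -0.0001853 ]), 'effort': array([-1.17803256e-05, -5.27550566e+01, -1.26714293e+00, -1.53428668e+01,
       -5.27574169e-02,  6.55233976e-03,  1.53758674e-04]), 'tool_pos': array([183.82048219, 596.73439335, 259.89501202]), 'tool_rot': array([-7.75351434e-05,  1.48792777e-01,  9.88867953e-01, -9.35601418e-04]), 'contact_force': array([-0.88922799,  0.24933588, -0.06014099]), 'wrist_torque': array([ 0.06765361, -0.02991415,  0.02087724]), 'grasp_force': 0.0, 'opening': 1.0006327652580718} 22.0
scene 49.62730293151446 325.18177764594986 205.8675852316149 [1263.68069126   56.55915812  837.2683164 ] [-0.22764188  0.61777826  0.70650343 -0.25958061]
top 54.36656132847417 317.9979249971209 193.0162986662177 [ 467.47646317  -64.59246544 1076.05953416] [-0.05682405  0.71232731 -0.69703755  0.05915654]
```
View pics/scene0.png

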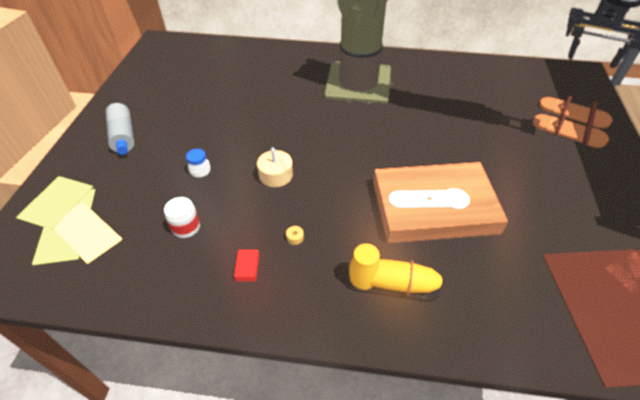

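View pics/top0.png

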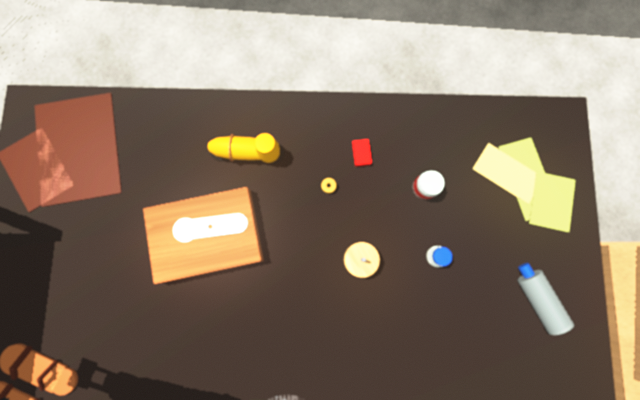

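The scene view shows the block around (438,200), the template from (392,198) heel to (468,198) toe, the stand at (275,168) and the collar at (295,235). In the top view the heel is near (248,222), the stand near (362,260) and the collar near (329,186).

Create h.py:
```python
import numpy as np, cv2
from scipy.spatial.transform import Rotation as R
from station import r
CAL={"top":(54.36656132847417,317.9979,193.0163,[467.476,-64.592,1076.06],[-0.05682405,0.71232731,-0.69703755,0.05915654]),
"scene":(49.62730293,325.1818,205.8676,[1263.681,56.559,837.268],[-0.22764188,0.61777826,0.70650343,-0.25958061])}
def px2w(n,uv,z):
    f,cx,cy,p,q=CAL[n]; f=200/np.tan(np.radians(f/2)); M=R.from_quat(q,scalar_first=True).as_matrix()
    d=M@np.array([(uv[0]-cx)/f,(uv[1]-cy)/f,1]); return np.array(p)+d*(z-p[2])/d[2]
def w2px(n,X):
    f,cx,cy,p,q=CAL[n]; f=200/np.tan(np.radians(f/2)); M=R.from_quat(q,scalar_first=True).as_matrix()
    d=M.T@(np.array(X)-p); return d[:2]/d[2]*f+[cx,cy]
def crop(n,x,y,w,h,k,name):
    c=r.camera(n)["color"][y:y+h,x:x+w,::-1]; cv2.imwrite(f"pics/{name}.png",cv2.resize(c,None,fx=k,fy=k,interpolation=cv2.INTER_CUBIC))
```

Run:
```python
from h import *
a=r.camera("top")["color"][:,:,::-1]; 
k=5
A=cv2.resize(a[180:300,135:275],None,fx=k,fy=k,interpolation=cv2.INTER_CUBIC)
cv2.imwrite("pics/c1.png",A)
B=cv2.resize(a[170:290,310:400],None,fx=k,fy=k,interpolation=cv2.INTER_CUBIC)
cv2.imwrite("pics/c2.png",B)
for uv in[(144,209),(248,188),(262,263),(154,283)]: print(px2w("top",uv,50).round(1))
print(px2w("top",(362,260),50),px2w("top",(329,186),22),px2w("scene",(295,233),22),px2w("scene",(275,163),50))
# segment white template
h=cv2.cvtColor(a,cv2.COLOR_BGR2HSV); m=((h[...,1]<70)&(h[...,2]>170)).astype(np.uint8); m[:,:165]=0;m[:,258:]=0;m[:205]=0;m[250:]=0
m=m; ys,xs=np.nonzero(m); P=np.array([px2w("top",p,53)[:2] for p in zip(xs,ys)])
c=P.mean(0); w,v=np.linalg.eigh(np.cov((P-c).T)); ax=v[:,1]; s=(P-c)@ax; t=(P-c)@v[:,0]
print(len(P),c,ax,s.min(),s.max(),t.min(),t.max())
```

```text
[584.5 393.3  50. ]
[647.  121.2  50. ]
[450.5  75.   50. ]
[394.1 349.7  50. ]
[ 463.68324289 -184.21752038   50.        ] [662.39820825 -96.0656154   22.        ] [668.45695312 -94.12025275  22.        ] [ 471.59916073 -181.15619575   50.        ]
1568 [542.11367536 218.76907611] [-0.15200443  0.98837981] -101.74027225533003 95.94858771265714 -33.29468376176699 33.30419844374069
```

View pics/c1.png

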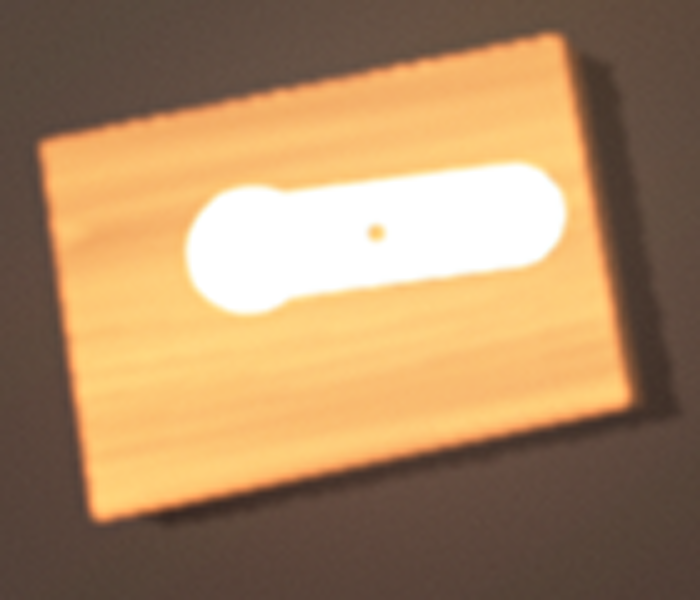

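View pics/c2.png

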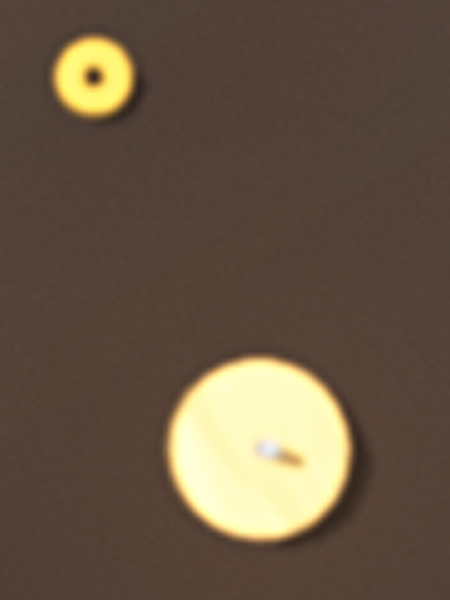

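The crops show the hole at c1 (376,233), the heel tip at (567,213) and the block edge corners at (565,33) and (635,403). In c2 the stand disc is centred at (259.5,448.5) and the collar at (94.5,76.5).

Run:
```python
from h import *
def c1(x,y,z): return px2w("top",((x+.5)/5-.5+135,(y+.5)/5-.5+180),z)
def c2(x,y,z): return px2w("top",((x+.5)/5-.5+310,(y+.5)/5-.5+170),z)
print("hole",c1(376,233,51.5),"heel",c1(567,213,53),"toe",c1(186,250,53))
print("edge",c1(565,33,50),c1(635,403,50), c1(40,143,50),c1(95,522,50))
print("stand",c2(259.5,448.5,50),c2(167,448.5,50)-c2(352,448.5,50),"post tip",c2(266,449,98),"collar",c2(94.5,76.5,22))
a=r.camera("scene")["color"][:,:,::-1].copy()
k=6
A=cv2.resize(a[140:250,250:320],None,fx=k,fy=k,interpolation=cv2.INTER_CUBIC)
B=cv2.resize(a[175:220,380:480],None,fx=k,fy=k,interpolation=cv2.INTER_CUBIC)
o=np.zeros((600,800,3),np.uint8); A=A[:600]; o[:A.shape[0],:300]=A[:,:300]; 
B=B[:,:500] ; o[:B.shape[0],300:300+B.shape[1]]=B
# predicted
for i,X in enumerate([c2(259.5,448.5,50),c2(266,449,98),c2(94.5,76.5,22),c1(376,233,51.5),c1(567,213,53)]): print(w2px("scene",X))
cv2.imwrite("pics/c3.png",o)
```

```text
hole [542.68080553 216.01274854  51.5       ] heel [555.23744147 116.08251997  53.        ] toe [531.53457646 314.29727446  53.        ]
edge [651.83754239 122.56371462  50.        ] [457.63367952  76.36911083  50.        ] [586.51276363 397.21558572  50.        ] [391.61598387 350.51388444  50.        ]
stand [ 465.44883617 -182.91259331   50.        ] [-2.04512999 96.19158562  0.        ] post tip [ 465.36790774 -180.59970635   98.        ] collar [665.44648067 -94.63771591  22.        ]
[274.82944279 161.31432434]
[274.07001465 147.61578614]
[295.01093114 231.95952394]
[429.71142922 198.15066797]
[388.18049675 197.45126048]
```

View pics/c3.png

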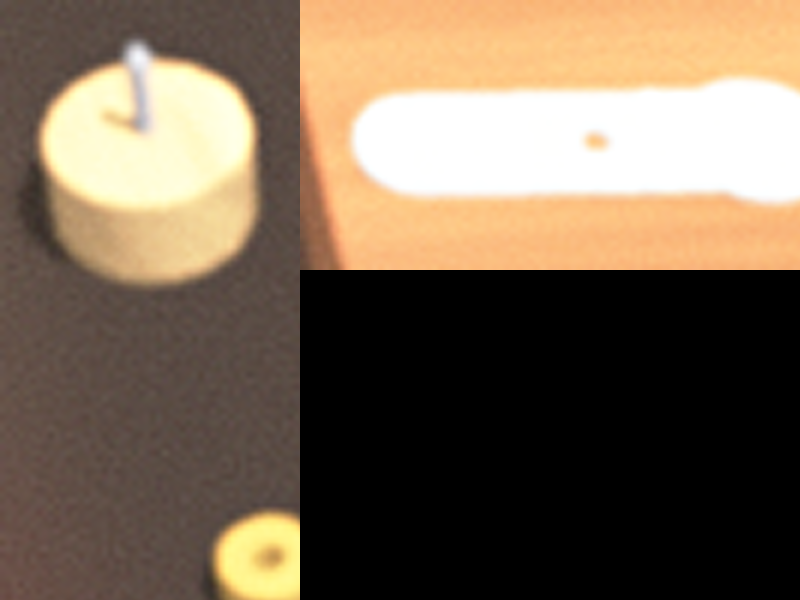

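```bash
python3 shift.py '{"segments":[[0, 0, 10, 0, 0, 0.144], [0, 0, 10, 0, 0, 0.144], [0, 0, 10, 0, 0, 0.144], [0, 0, 10, 0, 0, 0.144], [0, 0, 10, 0, 0, 0.144], [0, 0, 10, 0, 0, 0.144], [0, 0, 10, 0, 0, 0.144], [0, 0, 10, 0, 0, 0.146]]}' 0.34
cat >> h.py <<'E'
def go(target, yaw=None):
    "tool-axes shift to target TCP; yaw: wanted world angle (deg) of tool y"
    for _ in range(1): s=r.get_state()
    M=R.from_quat(s["tool_rot"],scalar_first=True).as_matrix()
    d=M.T@(np.array(target)-s["tool_pos"]); y=np.degrees(np.arctan2(M[1,1],M[0,1]))
    print("t",s["t"],"pos",s["tool_pos"].round(1),"yaw y",y.round(2),"tilt",M[:,2].round(3),"open",round(s["opening"],3),"F",s["contact_force"].round(1),"\nshift",d.round(1),"n",np.ceil(np.linalg.norm(d)/50), "turn z", None if yaw is None else round(-np.radians((yaw-y+90)%180-90),3))
E
python3 -c "
from h import *
go([528.4,334.7,130],6.8)"
```

```text
t: 1.0
tool_pos: [183.8, 597.3, 180.2]
tool_rot: [0.0, 0.666, 0.746, -0.0]
contact_force: [-0.0, 0.0, -0.1]
opening: 0.345
grasp_force: 0.0
t 1.0 pos [183.8 597.3 180.2] yaw y 6.43 tilt [-0. -0. -1.] open 0.345 F [-0.   0.  -0.1] 
shift [-299.5  313.    50.2] n 9.0 turn z -0.006
```

```bash
python3 shift.py '{"segments":[[-33, 35, 5, 0, 0, -0.006], [-33, 35, 5, 0, 0, 0], [-33, 35, 5, 0, 0, 0], [-33, 35, 5, 0, 0, 0], [-33, 35, 5, 0, 0, 0], [-33, 35, 5, 0, 0, 0], [-33, 35, 5, 0, 0, 0], [-33, 35, 5, 0, 0, 0]]}' 
python3 shift.py '{"segments":[[-35, 33, 10, 0, 0, 0], [0, 0, 18, 0, 0, 0], [0, 0, 15, 0, 0, 0], [0, 0, 10, 0, 0, 0], [0, 0, 0, 0, 0, 0]]}'
python3 -c "
from h import *
go([528.4,334.7,73],6.8)"
```

```text
t: 1.8
tool_pos: [495.7, 368.5, 140.4]
tool_rot: [-0.0, 0.662, 0.75, -0.0]
contact_force: [-0.3, 0.3, -0.1]
opening: 0.341
grasp_force: 0.0
t: 2.3
tool_pos: [528.8, 340.3, 86.0]
tool_rot: [-0.001, 0.661, 0.751, -0.002]
contact_force: [-0.0, 0.2, 0.8]
opening: 0.343
grasp_force: 0.0
t 2.3 pos [528.8 340.3  86. ] yaw y 7.28 tilt [-0.004 -0.001 -1.   ] open 0.343 F [-0.   0.2  0.8] 
shift [-5.5 -1.1 13. ] n 1.0 turn z 0.008
```

```bash
python3 shift.py '{"segments":[[0, -1, 8, 0, 0, 0], [0, 0, 2, 0, 0, 0], [0, 0, 0, 0, 0, 0]]}'; python3 shift.py '{"segments":[[0, 0, 1, 0, 0, 0], [0, 0, 0, 0, 0, 0]]}'; python3 shift.py '{"segments":[[0, 0, 1, 0, 0, 0], [0, 0, 0, 0, 0, 0]]}';python3 shift.py '{"segments":[[0, 0, 0, 0, 0, 0]]}'
```

```text
t: 2.6
tool_pos: [529.9, 339.5, 77.7]
tool_rot: [-0.0, 0.662, 0.75, -0.0]
contact_force: [-0.0, 0.1, 0.4]
opening: 0.339
grasp_force: 0.0
t: 2.8
tool_pos: [530.5, 339.1, 77.0]
tool_rot: [0.0, 0.662, 0.75, 0.0]
contact_force: [0.3, 0.6, 0.4]
opening: 0.34
grasp_force: 0.0
t: 3.0
tool_pos: [530.4, 339.0, 75.8]
tool_rot: [-0.0, 0.662, 0.75, 0.0]
contact_force: [-0.6, -0.7, 0.2]
opening: 0.342
grasp_force: 0.0
t: 3.1
tool_pos: [530.4, 339.0, 75.8]
tool_rot: [-0.0, 0.662, 0.75, 0.0]
contact_force: [0.2, -0.8, 0.2]
opening: 0.342
grasp_force: 0.0
```

```bash
python3 shift.py '{"segments":[[0, 0, 2, 0, 0, 0], [0, 0, 0, 0, 0, 0], [0, 0, 0, 0, 0, 0]]}'|head -3; python3 shift.py '{"segments":[[0, 0, 0.8, 0, 0, 0], [0, 0, 0, 0, 0, 0], [0, 0, 0, 0, 0, 0]]}'|head -4;  python3 -c "
from h import *
go([528.4,334.7,72.7],6.8)"
```

```text
t: 3.4
tool_pos: [530.3, 338.9, 73.6]
tool_rot: [-0.0, 0.662, 0.75, -0.0]
t: 3.7
tool_pos: [530.4, 339.0, 72.9]
tool_rot: [-0.0, 0.662, 0.75, 0.0]
contact_force: [0.4, -0.2, 0.2]
t 3.7 pos [530.4 339.   72.9] yaw y 7.11 tilt [ 0.  0. -1.] open 0.339 F [ 0.4 -0.2  0.2] 
shift [-4.  -2.5  0.2] n 1.0 turn z 0.005
```

```bash
python3 shift.py '{"segments":[[-8, -1.2, 0, 0, 0, 0], [-8, -1.3, 0, 0, 0, 0], [-5, 0, 0, 0, 0, 0], [-5, 0, 0, 0, 0, 0], [-5, 0, 0, 0, 0, 0], [-5, 0, 0, 0, 0, 0], [-5, 0, 0, 0, 0, 0], [-5, 0, 0, 0, 0, 0]]}';python3 shift.py '{"segments":[[-6, 0, 0, 0, 0, 0], [-6, 0, 0, 0, 0, 0], [-6, 0, 0, 0, 0, 0], [-5, 0, 0, 0, 0, 0], [-4, 0, 0, 0, 0, 0], [-3, 0, 0, 0, 0, 0], [0, 0, 0, 0, 0, 0]]}';  python3 - <<'E'
from h import *
go([542.7-.119*32,215.5+32*.993,72.7],6.8)
crop("top",135,180,140,120,5,"p1")
E
```

```text
t: 4.5
tool_pos: [533.6, 292.8, 72.9]
tool_rot: [-0.0, 0.662, 0.75, 0.0]
contact_force: [0.4, 0.3, -0.1]
opening: 0.34
grasp_force: 0.3
t: 5.2
tool_pos: [537.4, 262.6, 72.9]
tool_rot: [0.0, 0.662, 0.749, -0.0]
contact_force: [-0.9, -0.5, -0.3]
opening: 0.34
grasp_force: 0.0
t 5.2 pos [537.4 262.6  72.9] yaw y 7.07 tilt [-0. -0. -1.] open 0.34 F [-0.9 -0.5 -0.3] 
shift [-15.4  -0.4   0.2] n 1.0 turn z 0.005
```

View pics/p1.png

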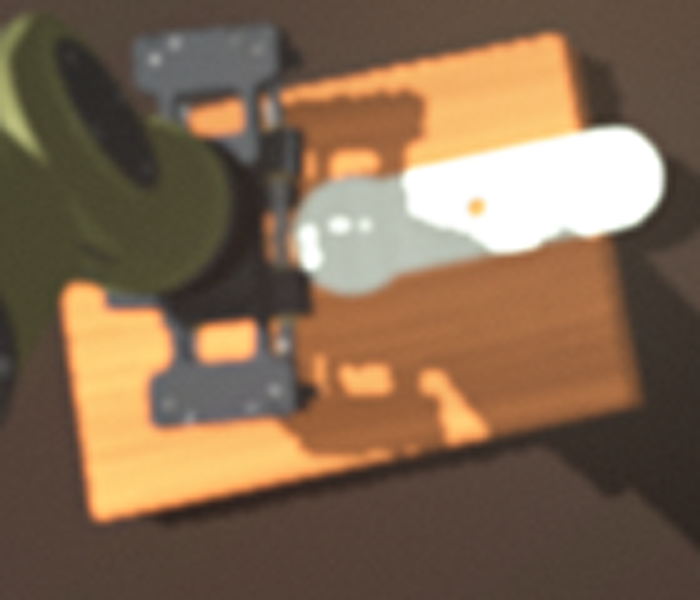

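The template has slid. Its heel tip is now at (664,178), the hole at (477,207), and it is well over the edge.

Run:
```python
from h import *
def c1(x,y,z): return px2w("top",((x+.5)/5-.5+135,(y+.5)/5-.5+180),z)
h=c1(477,207,51.5);e=c1(664,178,53);t=c1(295,240,53)
print(h,e,t); d=(t-e)[:2]; d/=np.hypot(*d); print(d,np.degrees(np.arctan2(-d[0],d[1])))
heel=h[:2]-97*d; print(heel, (heel-[554.7,99.5])@[-.2313,.9729])
```

```text
[557.49722401 163.83655693  51.5       ] [574.80758385  65.93299352  53.        ] [537.98996321 257.73305068  53.        ]
[-0.18851653  0.98207002] 10.866223257745595
[575.78332746  68.5757653 ] -34.96276157847578
```

```bash
python3 shift.py '{"segments":[[-5, 0, 0, 0, 0, 0], [-4, 0, 0, 0, 0, 0], [-3, 0, 0, 0, 0, 0], [-2, 0, 0, 0, 0, 0], [0, 0, 0, 0, 0, 0]]}'|head -2;python3 shift.py '{"segments":[[5, 0, 0, 0, 0, 0], [0, 0, -40, 0, 0, 0], [0, 0, -40, 0, 0, 0], [0, 0, 0, 0, 0, 0]]}' 1.0|head -2; python3 shift.py '{"segments":[[45, 0, 0, 0, 0, 0], [45, 0, 0, 0, 0, 0], [45, 0, 0, 0, 0, 0], [0, 0, 0, 0, 0, 0]]}' |head -2
python3 - <<'E'
from h import *
a=r.camera("top")["color"][:,:,::-1]; b=r.camera("scene")["color"][:,:,::-1]
o=np.zeros((480,800,3),np.uint8)
A=cv2.resize(a[190:270,180:280],None,fx=5,fy=5,interpolation=cv2.INTER_CUBIC)
B=cv2.resize(b[170:230,360:420],None,fx=5,fy=5,interpolation=cv2.INTER_CUBIC)
o[:400,:500]=A;o[:300,500:]=B
cv2.imwrite("pics/p2.png",o)
go([0,0,0])
E
```

```text
t: 5.75
tool_pos: [539.2, 248.8, 72.9]
t: 6.15
tool_pos: [541.4, 256.3, 157.7]
t: 6.55
tool_pos: [517.5, 398.4, 152.3]
t 6.65 pos [520.4 389.8 152. ] yaw y 7.3 tilt [-0.001 -0.    -1.   ] open 0.999 F [-0.4 -1.  -0.2] 
shift [-320.5 -565.5  152.7] n 14.0 turn z None
```

View pics/p2.png

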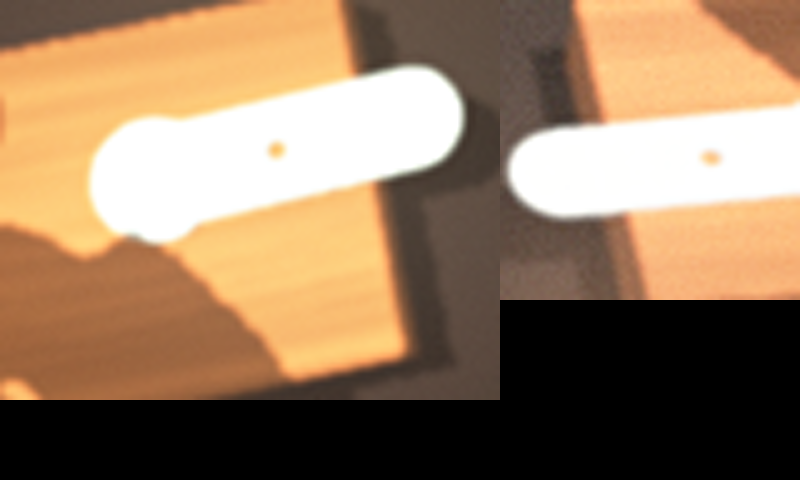

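The hole is at (277,149) in the left crop, the heel tip at (464,117) and the toe at (90,182). In the right crop (scene view) the hole is at (711,158) and the heel at (508,172).

Run:
```python
from h import *
def c1(x,y,z): return px2w("top",((x+.5)/5-.5+180,(y+.5)/5-.5+190),z)
def s(x,y,z): return px2w("scene",((x-500+.5)/5-.5+360,(y+.5)/5-.5+170),z)
print("scene",s(711,158,51.5),s(508,172,53))
h=c1(277,149,51.5);e=c1(464,117,53);t=c1(90,182,53)
print(h,e,t)
# mask fit
a=r.camera("top")["color"]; m=(a.min(2)>200).astype(np.uint8); m[:195]=0;m[250:]=0;m[:,:190]=0;m[:,280:]=0
ys,xs=np.nonzero(m);P=np.array([px2w("top",p,53)[:2] for p in zip(xs,ys)]);c=P.mean(0)
w,v=np.linalg.eigh(np.cov((P-c).T));d=v[:,1]*np.sign(v[1,1]);print(len(P),c,d,np.degrees(np.arctan2(-d[0],d[1])))
q=(P-c)@d; print(q.min(),q.max())
heel=h[:2]-97*d; print(heel,(heel-[554.7,99.5])@[-.2313,.9729]); g=h[:2]-68*d; print("grasp",g, "block depth",(g-[554.7,99.5])@[-.2313,.9729])
```

```text
scene [561.58776564 149.17596626  51.5       ] [584.84230608  53.00367946  53.        ]
[562.00109235 150.92853565  51.5       ] [580.92086962  52.99819161  53.        ] [542.40168006 247.57216734  53.        ]
1488 [560.75506639 153.90402434] [-0.25279239  0.96752055] 14.64281313960878
-100.83113897014384 95.68573956919445
[586.52195412  57.07904264] -48.63176739909843
grasp [579.19097483  85.13713849] block depth -19.638390438250877
```

```bash
python3 shift.py '{"segments":[[0, 0, 0, 0, 0, -0.126], [0, 0, 0, 0, 0, 0]]}' |head -2; python3 -c "
from h import *
go([578.7,84.8,110],14.5)"
```

```text
t: 6.9
tool_pos: [522.5, 385.8, 152.6]
t 6.9 pos [522.5 385.8 152.6] yaw y 14.19 tilt [-0.    -0.002 -1.   ] open 1.001 F [ 0.2 -0.7  0.4] 
shift [-305.5  -19.3   43.2] n 7.0 turn z -0.005
```

```bash
python3 shift.py '{"segments":[[-45, -3, 0, 0, 0, 0], [-45, -3, 0, 0, 0, 0], [-45, -3, 0, 0, 0, 0], [-45, -3, 0, 0, 0, 0], [-45, -3, 10, 0, 0, 0], [-45, -2, 15, 0, 0, 0], [-35, -2, 18, 0, 0, 0], [0, 0, 0, 0, 0, 0]]}' |head -2; python3 shift.py '{"segments":[[0, 0, 0, 0, 0, 0], [0, 0, 0, 0, 0, 0]]}'; python3 -c "
from h import *
go([578.7,84.8,58],14.5)"
```

```text
t: 7.7
tool_pos: [578.1, 77.8, 107.9]
t: 7.9
tool_pos: [578.7, 89.1, 110.2]
tool_rot: [-0.0, 0.614, 0.79, 0.001]
contact_force: [-0.5, 0.4, 0.6]
opening: 0.997
grasp_force: 0.0
t 7.9 pos [578.7  89.1 110.2] yaw y 14.29 tilt [ 0.     0.001 -1.   ] open 0.997 F [-0.5  0.4  0.6] 
shift [-4.2 -1.1 52.2] n 2.0 turn z -0.004
```

```bash
python3 shift.py '{"segments":[[-4, -1, 0, 0, 0, 0], [0, 0, 20, 0, 0, 0], [0, 0, 20, 0, 0, 0], [0, 0, 12, 0, 0, 0], [0, 0, 0, 0, 0, 0], [0, 0, 0, 0, 0, 0], [0, 0, 0, 0, 0, 0]]}'; python3 shift.py '{"segments":[[0, 0, 0, 0, 0, 0], [0, 0, 0, 0, 0, 0], [0, 0, 0, 0, 0, 0], [0, 0, 0, 0, 0, 0], [0, 0, 0, 0, 0, 0], [0, 0, 0, 0, 0, 0], [0, 0, 0, 0, 0, 0], [0, 0, 0, 0, 0, 0]]}' 0.0
```

```text
t: 8.6
tool_pos: [579.4, 84.3, 58.8]
tool_rot: [0.001, 0.613, 0.79, 0.001]
contact_force: [-0.2, -0.3, 0.3]
opening: 0.999
grasp_force: 0.0
t: 9.4
tool_pos: [578.8, 83.9, 58.0]
tool_rot: [-0.0, 0.613, 0.79, -0.0]
contact_force: [0.2, -0.3, 1.6]
opening: 0.558
grasp_force: 30.2
```

```bash
python3 shift.py '{"segments":[[0, 0, -3, 0, 0, 0], [0, 0, -6, 0, 0, 0], [0, 0, -12, 0, 0, 0], [0, 0, -15, 0, 0, 0], [0, 0, -15, 0, 0, 0], [0, 0, -15, 0, 0, 0], [0, 0, -10, 0, 0, 0], [0, 0, -5, 0, 0, 0]]}'; python3 shift.py '{"segments":[[0, 0, 0, 0, 0, 0], [0, 0, 0, 0, 0, 0], [0, 0, 0, 0, 0, 0]]}'
python3 - <<'E'
from h import *
a=r.camera("top")["color"][:,:,::-1]; b=r.camera("scene")["color"][:,:,::-1]
o=np.zeros((560,800,3),np.uint8)
A=cv2.resize(a[180:280,180:280],None,fx=4,fy=4,interpolation=cv2.INTER_CUBIC)
B=cv2.resize(b[100:240,360:460],None,fx=4,fy=4,interpolation=cv2.INTER_CUBIC)
o[:400,:400]=A;o[:560,400:]=B
cv2.imwrite("pics/p3.png",o)
go([0,0,0])
E
```

```text
t: 10.2
tool_pos: [579.4, 84.1, 140.7]
tool_rot: [0.001, 0.613, 0.79, 0.001]
contact_force: [-0.0, 0.2, -1.3]
opening: 0.556
grasp_force: 30.5
t: 10.5
tool_pos: [578.3, 83.9, 138.3]
tool_rot: [-0.0, 0.613, 0.79, -0.0]
contact_force: [-0.3, -0.7, -1.8]
opening: 0.553
grasp_force: 30.5
t 10.6 pos [578.4  83.9 138.3] yaw y 14.33 tilt [-0.001 -0.    -1.   ] open 0.554 F [-0.  -0.3 -2. ] 
shift [  61.8 -581.   139. ] n 13.0 turn z None
```

View pics/p3.png

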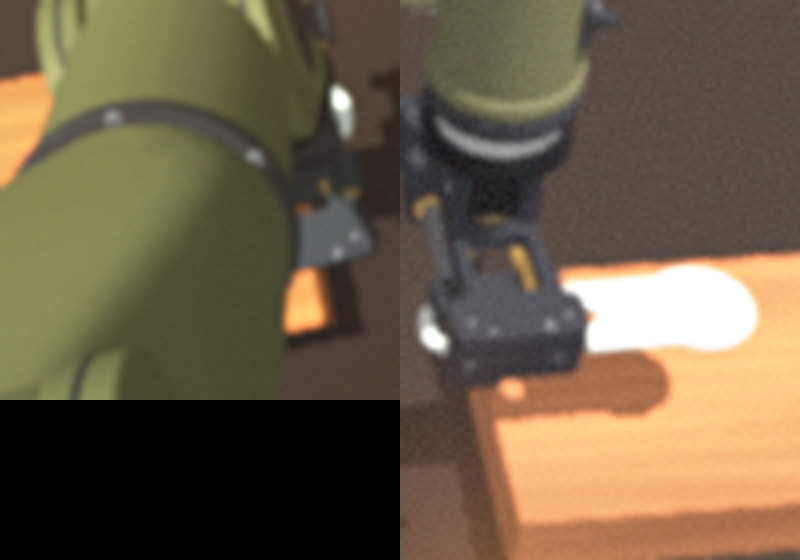

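The template is held, and in the scene crop it looks level, with the toe extreme at (755,315). I'll check that numerically.

Run:
```python
from h import *
T=np.array([578.4,83.9]);d=np.array([-.2475,.969])
for z in (120,125,130,133.3,136): 
  c=T+(68.4+66)*d; n=np.array([[np.cos(a),np.sin(a)] for a in np.linspace(0,2*np.pi,200)])
  q=np.array([w2px("scene",[*(c+31*k),z]) for k in n]); print(z,"disc u",q[:,0].min(),q[:,0].max(),"v",q[:,1].min(),q[:,1].max())
print("obs umax",(355.5)/4-.5+360,"vtop",(265.5)/4-.5+100,"vbot",351.5/4-.5+100)
```

```text
120 disc u 420.7988495330068 448.12929865777727 v 169.60881671110096 189.07743588907306
125 disc u 421.16741647085803 448.6057776364375 v 168.0853371273512 187.56727502055173
130 disc u 421.53881998898663 449.0859481671583 v 166.55033371190586 186.04521628266755
133.3 disc u 421.78551613563116 449.4049038406754 v 165.53085503543264 185.03407138981225
136 disc u 421.988294817694 449.6670863391893 v 164.6929332173372 184.20284169492604
obs umax 448.375 vtop 165.875 vbot 187.375
```

```bash
python3 -c "
from h import *
go([482,-250.2,138.3],14.33)
print(px2w('top',(441,257),60),px2w('scene',(273.4,161.25),50),px2w('scene',(272.1,147.1),98))"
```

```text
t 10.6 pos [578.4  83.9 138.3] yaw y 14.33 tilt [-0.001 -0.    -1.   ] open 0.554 F [-0.  -0.3 -2. ] 
shift [-2.998e+02 -1.761e+02  2.000e-01] n 7.0 turn z -0.0
[ 475.67639791 -386.81359276   60.        ] [ 465.71268702 -186.67262063   50.        ] [ 464.13465417 -185.95689835   98.        ]
```

```bash
python3 shift.py '{"segments":[[-8, -5, 0, 0, 0, 0], [-16, -10, 0, 0, 0, 0], [-26, -15, 0, 0, 0, 0], [-30, -17, 0, 0, 0, 0], [-30, -17, 0, 0, 0, 0], [-30, -17, 0, 0, 0, 0], [-30, -18, 0, 0, 0, 0], [-30, -18, 0, 0, 0, 0]]}'|head -2; python3 shift.py '{"segments":[[-30, -18, 0, 0, 0, 0], [-28, -17, 0, 0, 0, 0], [-20, -12, 0, 0, 0, 0], [-12, -7, 0, 0, 0, 0], [-6, -3, 0, 0, 0, 0], [-4, -2, 0, 0, 0, 0], [0, 0, 0, 0, 0, 0], [0, 0, 0, 0, 0, 0]]}'
python3 - <<'E'
from h import *
a=r.camera("top")["color"][:,:,::-1]; b=r.camera("scene")["color"][:,:,::-1]
o=np.zeros((500,800,3),np.uint8)
A=cv2.resize(a[210:310,310:410],None,fx=4,fy=4,interpolation=cv2.INTER_CUBIC)
B=cv2.resize(b[100:200,220:320],None,fx=4,fy=4,interpolation=cv2.INTER_CUBIC)
o[:400,:400]=A;o[:400,400:]=B
cv2.imwrite("pics/p4.png",o)
go([482,-250.2,138.3],14.33)
E
```

```text
t: 11.4
tool_pos: [513.9, -140.8, 138.8]
t: 12.2
tool_pos: [483.1, -248.9, 138.9]
tool_rot: [-0.0, 0.613, 0.79, 0.0]
contact_force: [0.4, 0.1, -0.6]
opening: 0.557
grasp_force: 30.5
t 12.3 pos [ 483.  -249.   138.9] yaw y 14.44 tilt [ 0.     0.001 -1.   ] open 0.557 F [-0.1  0.7 -1.7] 
shift [-0.9 -1.3  0.6] n 1.0 turn z 0.002
```

View pics/p4.png

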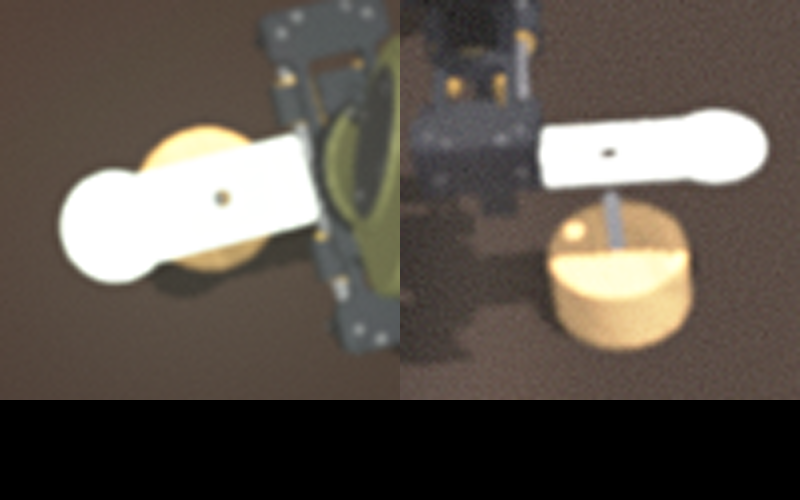

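Both views show the hole just above the post: top crop (222,198), scene crop (609,153).

Run:
```python
from h import *
for z in (124,128,132): print(z,px2w("top",(365.1,259.1),z)[:2],px2w("scene",(271.9,137.9),z)[:2])
print("tip top",px2w("top",((266.5)/5-.5+310,(449.5)/5-.5+170),98))
```

```text
124 [ 466.25528914 -183.06312522] [ 458.85816734 -185.15346697]
128 [ 466.26041786 -182.56537875] [ 463.37160595 -183.79794581]
132 [ 466.26554657 -182.06763228] [ 467.88504456 -182.44242465]
tip top [ 465.36790774 -180.59970635   98.        ]
```

```bash
python3 shift.py '{"segments":[[-0.9, -0.9, 0, 0, 0, 0], [0, 0, 12, 0, 0, 0], [0, 0, 10, 0, 0, 0], [0, 0, 5, 0, 0, 0], [0, 0, 3, 0, 0, 0], [0, 0, 3, 0, 0, 0], [0, 0, 3, 0, 0, 0], [0, 0, 0, 0, 0, 0]]}'; python3 shift.py '{"segments":[[0, 0, 3, 0, 0, 0], [0, 0, 3, 0, 0, 0], [0, 0, 0, 0, 0, 0], [0, 0, 0, 0, 0, 0]]}'
```

```text
t: 13.1
tool_pos: [481.8, -251.3, 102.6]
tool_rot: [-0.0, 0.613, 0.79, -0.0]
contact_force: [0.2, -0.8, -1.2]
opening: 0.558
grasp_force: 30.5
t: 13.5
tool_pos: [481.8, -251.3, 96.8]
tool_rot: [-0.0, 0.613, 0.79, 0.0]
contact_force: [-0.0, -0.8, -1.1]
opening: 0.554
grasp_force: 30.5
```

Run:
```python
from h import *
a=r.camera("top")["color"][:,:,::-1]; b=r.camera("scene")["color"][:,:,::-1]
o=np.zeros((400,800,3),np.uint8)
o[:,:400]=cv2.resize(a[235:285,340:390],None,fx=8,fy=8,interpolation=cv2.INTER_CUBIC)
o[:,400:]=cv2.resize(b[125:175,250:300],None,fx=8,fy=8,interpolation=cv2.INTER_CUBIC)
cv2.imwrite("pics/p5.png",o)
```

```text
(no output)
```

View pics/p5.png

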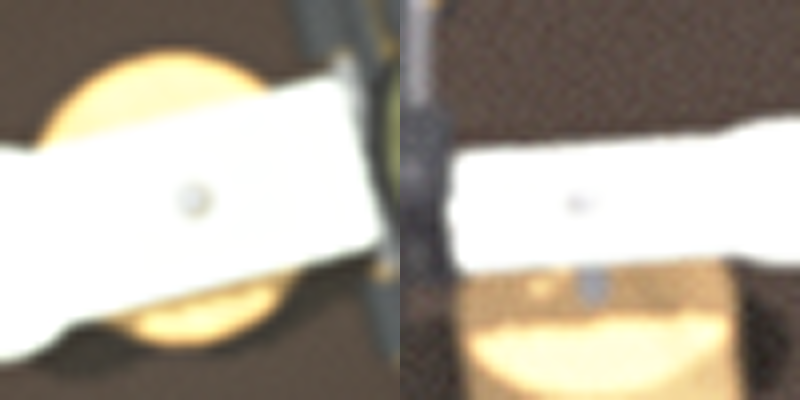

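The hole at (195,200) in the top crop and (578,203) in the scene crop is filled by grey steel, so the post is through it. I have now used all ten pictures and will continue by numbers only.

```bash
python3 shift.py '{"segments":[[0, 0, 5, 0, 0, 0], [0, 0, 6, 0, 0, 0], [0, 0, 6, 0, 0, 0], [0, 0, 0, 0, 0, 0]]}'|sed -n '2p;4p'; python3 shift.py '{"segments":[[0, 0, 6, 0, 0, 0], [0, 0, 6, 0, 0, 0], [0, 0, 4, 0, 0, 0], [0, 0, 0, 0, 0, 0], [0, 0, 0, 0, 0, 0]]}'|sed -n '2p;4p'; python3 shift.py '{"segments":[[0, 0, 2, 0, 0, 0], [0, 0, 1, 0, 0, 0], [0, 0, 0, 0, 0, 0], [0, 0, 0, 0, 0, 0]]}'|sed -n '2p;4p'
```

```text
tool_pos: [481.2, -251.1, 78.8]
contact_force: [0.0, 0.1, -1.4]
tool_pos: [481.8, -251.3, 63.8]
contact_force: [-0.0, 0.0, -0.7]
tool_pos: [481.9, -251.3, 60.9]
contact_force: [-0.1, 0.6, -2.1]
```

```bash
python3 shift.py '{"segments":[[0, 0, 1, 0, 0, 0], [0, 0, 1, 0, 0, 0], [0, 0, 0, 0, 0, 0], [0, 0, 0, 0, 0, 0]]}'|sed -n '2p;4p'; python3 shift.py '{"segments":[[0, 0, 1, 0, 0, 0], [0, 0, 0, 0, 0, 0], [0, 0, 0, 0, 0, 0]]}'|sed -n '2p;4p'; python3 -c "
from h import *
go([482,-250.2,58],14.33)"
```

```text
tool_pos: [481.9, -251.4, 58.9]
contact_force: [-0.4, 0.4, -0.4]
tool_pos: [481.9, -251.4, 58.0]
contact_force: [-0.6, -0.2, 0.4]
t 15.6 pos [ 481.9 -251.4   58. ] yaw y 14.33 tilt [ 0. -0. -1.] open 0.554 F [-0.6 -0.2  0.4] 
shift [ 1.2  0.4 -0. ] n 1.0 turn z -0.0
```

```bash
python3 shift.py '{"segments":[[0, 0, 0.6, 0, 0, 0], [0, 0, 0, 0, 0, 0], [0, 0, 0, 0, 0, 0]]}'|sed -n '2p;4p'; python3 shift.py '{"segments":[[0, 0, 0, 0, 0, 0], [0, 0, 0, 0, 0, 0], [0, 0, 0, 0, 0, 0], [0, 0, 0, 0, 0, 0], [0, 0, 0, 0, 0, 0], [0, 0, 0, 0, 0, 0]]}' 1.0; python3 shift.py '{"segments":[[0, 0, -10, 0, 0, 0], [0, 0, -20, 0, 0, 0], [0, 0, -30, 0, 0, 0], [0, 0, -30, 0, 0, 0], [0, 0, 0, 0, 0, 0], [0, 0, 0, 0, 0, 0]]}'|sed -n '2p;4p'; python3 -c "
from h import *
go([665.4,-95.3,140],14.33)"
```

```text
tool_pos: [481.9, -251.5, 57.5]
contact_force: [-1.0, 0.3, 4.0]
t: 16.5
tool_pos: [481.8, -251.3, 57.2]
tool_rot: [-0.0, 0.613, 0.79, 0.0]
contact_force: [-1.2, -0.2, -0.9]
opening: 1.0
grasp_force: 0.0
tool_pos: [482.1, -251.6, 148.2]
contact_force: [0.1, 1.2, -0.2]
t 17.1 pos [ 482.1 -251.6  148.2] yaw y 14.32 tilt [ 0.002 -0.001 -1.   ] open 0.997 F [ 0.1  1.2 -0.2] 
shift [106.1 216.2   8.4] n 5.0 turn z -0.0
```

```bash
python3 shift.py '{"segments":[[10, 20, 0, 0, 0, 0], [18, 38, 1, 0, 0, 0], [22, 45, 2, 0, 0, 0], [22, 45, 2, 0, 0, 0], [18, 38, 2, 0, 0, 0], [10, 20, 1, 0, 0, 0], [6, 10, 0, 0, 0, 0], [0, 0, 0, 0, 0, 0]]}'|head -2; python3 shift.py '{"segments":[[0, 0, 0, 0, 0, 0], [0, 0, 0, 0, 0, 0]]}'|head -2
python3 - <<'E'
from h import *
c2=lambda x,y,z: px2w("top",((x+.5)/5-.5+310,(y+.5)/5-.5+170),z)
print(c2(94.5,76.5,22),c2(93,76,20),px2w("scene",(294.3,232.4),21))
go([665.6,-95.3,90],14.33)
E
```

```text
t: 17.9
tool_pos: [664.6, -93.8, 138.1]
t: 18.1
tool_pos: [663.2, -97.7, 139.1]
[665.44648067 -94.63771591  22.        ] [666.0842859  -93.86244164  20.        ] [666.21256576 -96.2516013   21.        ]
t 18.1 pos [663.2 -97.7 139.1] yaw y 14.18 tilt [-0.002 -0.001 -1.   ] open 0.994 F [-0.5 -0.6  0.2] 
shift [ 1.8  3.  49.1] n 1.0 turn z -0.003
```

```bash
python3 shift.py '{"segments":[[2, 2, 10, 0, 0, 0], [0, 1, 25, 0, 0, 0], [0, 0, 25, 0, 0, 0], [0, 0, 15, 0, 0, 0], [0, 0, 5, 0, 0, 0], [0, 0, 0, 0, 0, 0], [0, 0, 0, 0, 0, 0]]}'|head -2;  python3 -c "
from h import *
go([665.7,-95.3,25],14.33)"
```

```text
t: 18.8
tool_pos: [667.8, -92.9, 60.2]
t 18.8 pos [667.8 -92.9  60.2] yaw y 14.31 tilt [ 0.002 -0.    -1.   ] open 0.998 F [0.8 0.4 0.6] 
shift [-1.8 -2.7 35.2] n 1.0 turn z -0.0
```

```bash
python3 shift.py '{"segments":[[-1.8, -2.7, 0, 0, 0, 0], [0, 0, 15, 0, 0, 0], [0, 0, 10, 0, 0, 0], [0, 0, 0, 0, 0, 0], [0, 0, 0, 0, 0, 0], [0, 0, 0, 0, 0, 0], [0, 0, 0, 0, 0, 0]]}'|head -2;  python3 -c "
from h import *
go([665.7,-95.3,25],14.33)"
```

```text
t: 19.5
tool_pos: [665.3, -95.1, 34.7]
t 19.5 pos [665.3 -95.1  34.7] yaw y 14.33 tilt [ 0.001  0.    -1.   ] open 1.001 F [ 0.6 -0.4  0.3] 
shift [-0.3  0.3  9.7] n 1.0 turn z -0.0
```

```bash
python3 shift.py '{"segments":[[-0.3, 0.3, 4, 0, 0, 0], [0, 0, 4, 0, 0, 0], [0, 0, 1.5, 0, 0, 0], [0, 0, 0, 0, 0, 0], [0, 0, 0, 0, 0, 0], [0, 0, 0, 0, 0, 0]]}'|sed -n '2p;4p'; python3 shift.py '{"segments":[[0, 0, 0, 0, 0, 0], [0, 0, 0, 0, 0, 0], [0, 0, 0, 0, 0, 0], [0, 0, 0, 0, 0, 0], [0, 0, 0, 0, 0, 0], [0, 0, 0, 0, 0, 0], [0, 0, 0, 0, 0, 0], [0, 0, 0, 0, 0, 0]]}' 0.0
```

```text
tool_pos: [665.4, -95.3, 24.9]
contact_force: [-0.7, -0.3, 0.2]
t: 20.9
tool_pos: [665.3, -95.3, 24.8]
tool_rot: [-0.0, 0.613, 0.79, 0.0]
contact_force: [-0.4, -0.5, -0.0]
opening: 0.437
grasp_force: 29.9
```

```bash
python3 shift.py '{"segments":[[0, 0, -5, 0, 0, 0], [0, 0, -15, 0, 0, 0], [0, 0, -25, 0, 0, 0], [0, 0, -25, 0, 0, 0], [0, 0, -25, 0, 0, 0], [0, 0, -15, 0, 0, 0], [0, 0, -6, 0, 0, 0], [0, 0, 0, 0, 0, 0]]}'|sed -n '2p;4p';  python3 -c "
from h import *
go([465.2,-184.5,141],14.33)"
```

```text
tool_pos: [665.6, -95.4, 141.7]
contact_force: [-0.3, 0.3, -1.9]
t 21.7 pos [665.6 -95.4 141.7] yaw y 14.32 tilt [ 0.001 -0.    -1.   ] open 0.437 F [-0.3  0.3 -1.9] 
shift [ -36.8 -216.2    0.4] n 5.0 turn z -0.0
```

```bash
python3 shift.py '{"segments":[[-2, -12, 0, 0, 0, 0], [-4, -25, 0, 0, 0, 0], [-7, -40, 0, 0, 0, 0], [-7, -40, 0, 0, 0, 0], [-6, -40, 0, 0, 0, 0], [-5, -30, 0, 0, 0, 0], [-4, -20, 0, 0, 0, 0], [-2, -9, 0, 0, 0, 0]]}'|head -2; python3 shift.py '{"segments":[[0, 0, 0, 0, 0, 0], [0, 0, 0, 0, 0, 0], [0, 0, 0, 0, 0, 0], [0, 0, 0, 0, 0, 0], [0, 0, 0, 0, 0, 0]]}'|head -2
python3 - <<'E'
from h import *
go([465.2,-184.5,141],14.33)
# brass-like pixels in both views near the collar, predicted vs seen
b=r.camera("scene")["color"]; h=cv2.cvtColor(b,cv2.COLOR_RGB2HSV)
X=[465.2,-184.5,117+11]
for n in("scene","top"):
    b=r.camera(n)["color"]; h=cv2.cvtColor(b,cv2.COLOR_RGB2HSV); p=w2px(n,X).round().astype(int)
    w=h[p[1]-16:p[1]+17,p[0]-16:p[0]+17].astype(int)
    m=(abs(w[...,0]-24)<7)&(w[...,1]>110)&(w[...,2]>60)
    print(n,p); print("\n".join("".join("#" if v else "." for v in row) for row in m))
E
```

```text
t: 22.5
tool_pos: [462.2, -185.6, 139.9]
t: 23.0
tool_pos: [465.9, -184.1, 140.7]
t 23.0 pos [ 465.9 -184.1  140.7] yaw y 14.38 tilt [ 0.001  0.    -1.   ] open 0.44 F [ 0.7  0.1 -1.4] 
shift [-0.2 -0.7 -0.3] n 1.0 turn z 0.001
scene [271 138]
.................................
.................................
.................................
.................................
.................................
.................................
.................................
.................................
.................................
.................................
.................................
.................................
.................................
.................................
.................................
.................................
.................................
.................................
.................................
.................................
.................................
.................................
......................#..........
.....................##..........
.....................#...........
......
[... 701 characters left out ...]
....................
.................................
.................................
.................................
.................................
.................................
.................................
.................................
.................................
.................................
.................................
.................................
.................................
.................................
.................................
.................................
..........#......................
..........#......................
..#......##......................
...##...#........................
......##.........................
```

```bash
python3 shift.py '{"segments":[[0, -0.6, 5, 0, 0, 0], [0, 0, 6, 0, 0, 0], [0, 0, 4, 0, 0, 0], [0, 0, 0, 0, 0, 0], [0, 0, 0, 0, 0, 0]]}'|sed -n '2p;4p'; python3 shift.py '{"segments":[[0, 0, 2, 0, 0, 0], [0, 0, 2, 0, 0, 0], [0, 0, 0, 0, 0, 0], [0, 0, 0, 0, 0, 0]]}'|sed -n '2p;4p'; python3 shift.py '{"segments":[[0, 0, 2, 0, 0, 0], [0, 0, 2, 0, 0, 0], [0, 0, 0, 0, 0, 0], [0, 0, 0, 0, 0, 0]]}'|sed -n '2p;4p'
```

```text
tool_pos: [464.5, -184.7, 125.6]
contact_force: [0.8, 0.4, -1.4]
tool_pos: [464.6, -184.8, 121.8]
contact_force: [-0.3, 0.5, -1.4]
tool_pos: [464.6, -184.7, 117.7]
contact_force: [-0.9, 0.1, -0.8]
```

```bash
python3 shift.py '{"segments":[[0, 0, 2, 0, 0, 0], [0, 0, 2, 0, 0, 0], [0, 0, 0, 0, 0, 0], [0, 0, 0, 0, 0, 0]]}'|sed -n '2p;4p'; python3 shift.py '{"segments":[[0, 0, 3, 0, 0, 0], [0, 0, 4, 0, 0, 0], [0, 0, 0, 0, 0, 0], [0, 0, 0, 0, 0, 0]]}'|sed -n '2p;4p;5p'; python3 shift.py '{"segments":[[0, 0, 4, 0, 0, 0], [0, 0, 4, 0, 0, 0], [0, 0, 4, 0, 0, 0], [0, 0, 0, 0, 0, 0], [0, 0, 0, 0, 0, 0]]}'|sed -n '2p;4p;5p'
```

```text
tool_pos: [464.5, -184.7, 113.7]
contact_force: [0.1, 0.3, -1.5]
tool_pos: [464.5, -184.7, 106.6]
contact_force: [-0.6, -0.5, -1.7]
opening: 0.442
tool_pos: [464.5, -184.7, 94.6]
contact_force: [-0.6, -0.7, -1.6]
opening: 0.436
```

```bash
python3 shift.py '{"segments":[[0, 0, 5, 0, 0, 0], [0, 0, 5, 0, 0, 0], [0, 0, 3, 0, 0, 0], [0, 0, 0, 0, 0, 0], [0, 0, 0, 0, 0, 0]]}'|sed -n '2p;4p'; python3 shift.py '{"segments":[[0, 0, 1.5, 0, 0, 0], [0, 0, 1, 0, 0, 0], [0, 0, 0, 0, 0, 0], [0, 0, 0, 0, 0, 0]]}'|sed -n '2p;4p'; python3 shift.py '{"segments":[[0, 0, 0.8, 0, 0, 0], [0, 0, 0, 0, 0, 0], [0, 0, 0, 0, 0, 0]]}'|sed -n '2p;4p'; python3 shift.py '{"segments":[[0, 0, 0.6, 0, 0, 0], [0, 0, 0, 0, 0, 0], [0, 0, 0, 0, 0, 0]]}'|sed -n '2p;4p'
```

```text
tool_pos: [464.5, -184.7, 81.7]
contact_force: [0.2, -0.2, -0.8]
tool_pos: [464.6, -184.7, 79.3]
contact_force: [-0.4, 0.0, -0.8]
tool_pos: [464.6, -184.8, 78.5]
contact_force: [0.3, -0.5, -1.3]
tool_pos: [464.6, -184.7, 77.9]
contact_force: [-0.5, -0.6, -2.0]
```

```bash
python3 shift.py '{"segments":[[0, 0, 0.6, 0, 0, 0], [0, 0, 0, 0, 0, 0], [0, 0, 0, 0, 0, 0]]}'|sed -n '2p;4p'; python3 shift.py '{"segments":[[0, 0, 0.5, 0, 0, 0], [0, 0, 0, 0, 0, 0], [0, 0, 0, 0, 0, 0]]}'|sed -n '2p;4p'
```

```text
tool_pos: [464.6, -184.8, 77.7]
contact_force: [-1.5, 0.9, 6.8]
tool_pos: [464.6, -184.8, 77.6]
contact_force: [-1.9, 0.7, 10.6]
```

The collar touched down at TCP 77.7 mm, which puts its underside at 53 mm. That is exactly home on a seated template. I'll release and withdraw.

```bash
python3 shift.py '{"segments":[[0, 0, -0.5, 0, 0, 0], [0, 0, 0, 0, 0, 0], [0, 0, 0, 0, 0, 0], [0, 0, 0, 0, 0, 0], [0, 0, 0, 0, 0, 0], [0, 0, 0, 0, 0, 0], [0, 0, 0, 0, 0, 0]]}' 1.0; python3 shift.py '{"segments":[[0, 0, -5, 0, 0, 0], [0, 0, -15, 0, 0, 0], [0, 0, -30, 0, 0, 0], [0, 0, -40, 0, 0, 0], [0, 0, -40, 0, 0, 0], [40, 0, 0, 0, 0, 0], [45, 0, 0, 0, 0, 0], [45, 0, 0, 0, 0, 0]]}'|head -2; python3 shift.py '{"segments":[[45, 0, 0, 0, 0, 0], [45, 0, 0, 0, 0, 0], [30, 0, 0, 0, 0, 0], [0, 0, 0, 0, 0, 0], [0, 0, 0, 0, 0, 0], [0, 0, 0, 0, 0, 0]]}'
python3 - <<'E'
from h import *
for n,z in(("top",75),("scene",75)):
    b=r.camera(n)["color"]; h=cv2.cvtColor(b,cv2.COLOR_RGB2HSV).astype(int); p=w2px(n,[465,-184.5,z]).round().astype(int)
    w=h[p[1]-18:p[1]+19,p[0]-18:p[0]+19]; rgb=b[p[1]-18:p[1]+19,p[0]-18:p[0]+19].astype(int)
    wh=(rgb.min(2)>215); br=(abs(w[...,0]-24)<8)&(w[...,1]>125)&(w[...,2]>90)
    print(n,p); print("\n".join("".join("#" if q else "W" if v else "." for q,v in zip(x,y)) for x,y in zip(br,wh)))
    print("pred template heel/toe",w2px(n,[465+24,-184.5-94,53]),w2px(n,[465-24,-184.5+94,53]))
E
```

```text
t: 28.55
tool_pos: [464.6, -184.7, 77.2]
tool_rot: [-0.0, 0.613, 0.79, 0.0]
contact_force: [0.0, 0.7, 0.5]
opening: 0.997
grasp_force: 0.0
t: 29.35
tool_pos: [432.1, -57.9, 208.1]
t: 29.95
tool_pos: [403.0, 56.3, 207.5]
tool_rot: [0.0, 0.614, 0.789, -0.0]
contact_force: [-0.2, -0.6, 0.5]
opening: 0.999
grasp_force: 0.0
top [363 260]
.....................................
.....................................
.....................................
.................................WWWW
.............................WWWWWWWW
.....................WWWWWWWWWWWWWWWW
..................WWWWWWWWWWWWWWWWWWW
..............WWWWWWWWWWWWWWWWWWWWWWW
..........WWWWWWWWWWWWWWWWWWWWWWWWWWW
......WWWWWWWWWWWWWWWWWWWWWWWWWWWWWWW
...WWWWWWWWWWWWWW..WWWWWWWWWWWWWWWWWW
.WWWWWWWWWWWWW........WWWWWWWWWWWWWWW
WWWWWWWWWWWWW...####....WWWWWWWWWWWWW
WWWWWWWWWWWW..#########..WWWWWWWWWWWW
WWWWWWWWWWW..#.###...###..WWWWWWWWWWW
WWWWWWWWWWW.#..#......###.WWWWWWWWWWW
WWWWWWWWWWW.#.#...W...###..WWWWWWWWWW
WWWWWWWWWWW......WWW..###..WWWWWWWWWW
WWWWWWWWWWW.#....WWW..###..WWWWWWWWWW
WWWWWWWWWWW...#.......###..WWWWWWWWWW
WWWWW
[... 1518 characters left out ...]
....WWWWWWWWWWW
WWWWWWWWWWW...............WWWWWWWWWWW
WWWWWWWWWWW.#..........##.WWWWWWWWWWW
WWWWWWWWWW..###.......###.WWWWWWWWWWW
WWWWWWWWWW...############.WWWWWWWWWWW
WWWWWWWWWW...############.WWWWWWWWWWW
WWWWWWWWWW...###########.WWWWWWWWWWWW
WWWWWWWWWWWW...#######..WWWWWWWWWWWWW
WWWWWWWWWWWWW.....#....WWWWWWWWWWWWWW
WWWWWWWWWWWWWWWW.....WWWWWWWWWWWWWWWW
WWWWWWWWWWWWWWWWWWWWWWWWWWWWWWWWWWWWW
WWWWWWWWWWWWWWWWWWWWWWWWWWWWWWWWWW...
WWWWWWWWWWWWWWWWWWWWWWWWWWWWW........
WWWWWWWWWWWWWWWWWWWWWWWWWWWW.........
.........WWW.WWWWWWWWWWWWWWW.........
..........WWWWWWWWWWWWWWWWW..........
..............WWWWWWWWWWW............
pred template heel/toe [236.7374153 163.2914473] [311.11491972 157.3592029 ]
```

Both views show the collar sitting on the template with the post through its bore, and the arm is clear.

```bash
python3 -c "
from station import r
print(r.close_job())"
```

```text
the job is handed in; nothing more can be done
None
```

The template was slid about 5 cm over the block edge, picked up by the heel and seated on the stand, with the brass collar fully home on top; both are released, and the job was handed in at about 30 s (verdict not shown; I did not re-check the bystanders' positions afterwards).

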